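# Find the key that opens the locked box

## Robot

A 7-joint arm with a two-finger parallel gripper is mounted at the origin on a cart in front of the work surface, level with it; the furniture and walls round the work are solid. World frame = base frame: x ahead of the robot, y to its left, z up, the work surface at z = 0. Lengths are in m, angles in degrees, forces in N, time in s.
With the tool pointing down it reaches from about 0.425 to 0.875 m from the base axis. Payload 8.4 kg.
Tool frame: the origin (TCP) lies between the finger pads; the fingertips stand 11 mm ahead of it and the grasp point (between the pads) lies 8 mm behind it (robot.tip_extent is the distance from the TCP to the fingertips, in m); z points along the fingers, y is the line along which they close (so a half turn about z gives the same grasp; the last joint's range is limited). The gripper opens to 85 mm and grips with 20 to 120 N. Pads are 22 mm wide; open, the fingers measure 114 mm over their backs; the gripper's body (76 mm by 85 mm) begins 54 mm behind the grasp point. The pads swing forward as they close: fully open they stand 13 mm farther back than shut.
Start: joints at [-5.684, 19.091, 2.286, 83.961, -0.768, 76.965, -3.352], TCP at [0.65, -0, 0.242] pointing down, gripper open.
Joint ranges: [-147.57, 147.57], [-21.85, 119.76], [-74.77, 79.35], [14.55, 137.4], [-85.83, 265.84], [4.83, 119.75], [-152.11, 152.11]. Speed limits (degrees/s): [127.2, 127.2, 159.86, 159.86, 180, 180, 180].

## Interface

Orientations are given as a 3x3 rotation matrix whose columns are the frame's x, y, z axes.
In Python, from station import robot, ticket, snapshot gives the robot as it stands (robot), with the cameras as plain functions and the job (ticket).
- The arm moves only by the shell command python3 shift.py 'ROWS' [FORCE]. ROWS is a JSON object whose key "rows" holds a list of rows, 1 to 12 of them, each of 7 numbers: the finger opening in m, then dx, dy, dz in m, then a rotation vector rx, ry, rz in degrees; each row is the pose to reach, as a shift and turn from the pose commanded when the command began, along the tool's axes at that moment; what a row does not reach only later rows make up. A row lasts 1/10 s, in which the tool goes at most 0.05 m and 8.59 degrees, less where a joint would pass 70% of its speed; a pose out of reach is approached as far as the arm can. The fingers move at their own pace and stop on an object; FORCE is the grip in N (left out, the last holds). Time passes only in rows, so rows that do not move let the fingers close. It prints the time, the measured TCP pose, the force, the opening and the grip force at its end. Input that does not fit is refused with a message, and nothing moves.
- robot.get_obs(): the state, without advancing time (a new reading comes with each control period).
- snapshot(name): name is "scene" or "side" or "wrist"; returns a dict with "image" (400x640x3 uint8, blue, green, red), "mtx" (3x3 intrinsics, pixels), "T" (4x4, takes a point from camera to world coordinates); the wrist camera has in their place "mount" (4x4, takes a point from camera to tool coordinates, whose origin is the TCP and whose axes are the flange's). Camera axes: x right, y down, z forward; pixel columns grow to the right and rows downward; lengths in m; the calibration is good to about 2 mm. A picture is of the moment at which its call begins: read the wrist's pose just before it. There is no depth.
- ticket.finish_job(): hands the job in; it is judged then, once.
The state is a dict: "clock": time; "q": joint angles; "joint_vel": joint speeds; "effort": joint torques, N m; "position": TCP position; "orientation": TCP orientation; "wrist_force": force on the tool from outside, world axes, zero at the start; "moment": the same for the moment, N m; "finger_gap": finger opening in m; "grasp_force": force on a finger pad.
Only numpy, scipy, OpenCV 4.12 (cv2) and the standard library are available. Lean on these libraries where they do the work, as an engineer would, in place of code of your own. Each camera call takes 0.05 s, during which the arm holds its last target. There are 200 camera calls.

## Task

One of the three keys in the wooden stand opens the blue box, but nobody remembers which: try them one at a time in the brass lock, key pushed fully down, turning clockwise without forcing, and put any key that does not turn back upright in a slot of the stand. Turn the lock all the way round with the right key and leave that key in it, then slide the lid of the box fully open. Leave the things standing around alone.

Things in the scene. Friction and masses are not known exactly. Their poses are not given: they have to be found in the camera images.
- lock_box: fixed blue metal box, 120 (x) x 240 (y) x 75 high. Origin: centre of its underside. Brass lock centred 60 mm from the origin along +y, inside a fixed dark collar of outer diameter 98 that stands 10 above the box top, level with the brass. Store with an aluminium sliding lid at the -y end
- keyhole (a point): centre of the keyhole in the top face of the round brass lock drum, 85 mm above the table. z up; x along the keyhole, turning with the drum; at rest along the box's x. Slot 42 (x) x 14 (y), open below. A key goes straight down 48 mm until its flange rests on the drum (key origin then 48 mm below this point); either way round fits
- lock_turn (a joint): clockwise turn of the drum seen from above, rad: 0 as found, 1.4 at its stop; stays where left; friction about 0.1 N m. Every key goes fully in, with about 0.25 rad of play either way. A wrong key meets a hard hidden ward after 0.5 to 0.95 rad of key turn (over 0.2 N m felt): turn the drum back to 0 before drawing the key. The right key runs to the stop. Which is right differs each time, unseen
- lid (a joint): slide of the lid, m: 0 shut, 0.07 fully open, moving along the box's -y, away from the lock. It is bolted while the lock is not turned (about 2 mm of play); unlocked it takes about 1.5 N and stays where it is left
- lid_rib (a point): centre of the top of the black push rib on the lid: 70 (x) x 12 (y) x 21 high above the lid; its top is 26 above the box top, the lid's face 5 above the box top. The side facing the lock is free for pushing
- key_stand: fixed wooden block 196 (x) x 50 (y) x 53 high. Origin: centre of its underside. Three through slots, 42 (x) x 14 (y), at x = -65, 0 and +65 mm, y = 0. A stored key's flange rests on the block's top, its origin 5 mm above the table, its x along the block's x
- key_red: key with red plastic bow, stored upright. Origin: lower end of the blade; z up the key. Steel blade z 0-48 mm: 36 wide (x), 7 thick (y), only 12 wide at z 0-8 and at its notches, z 28-38. Flange 48 x 20, z 48-53. Bow z 53-89, 40 wide (x), 12 thick (y): grip it across y. Half a turn about z looks and fits the same. About 0.07 kg
- key_yellow: key with yellow plastic bow, stored upright. Origin: lower end of the blade; z up the key. Steel blade z 0-48 mm: 36 wide (x), 7 thick (y), only 12 wide at z 0-8 and at its notches, z 18-28. Flange 48 x 20, z 48-53. Bow z 53-89, 40 wide (x), 12 thick (y): grip it across y. Half a turn about z looks and fits the same. About 0.07 kg
- key_green: key with green plastic bow, stored upright. Origin: lower end of the blade; z up the key. Steel blade z 0-48 mm: 36 wide (x), 7 thick (y), only 12 wide at z 0-8 and at its notches, z 8-18. Flange 48 x 20, z 48-53. Bow z 53-89, 40 wide (x), 12 thick (y): grip it across y. Half a turn about z looks and fits the same. About 0.07 kg
- spread_tub: bystander: low food tub with a printed yellow lid, 96 x 137 x 53; origin under its centre
- white_cup: bystander: white conical beaker upside down, diameter 100, 66 high; origin under its centre
- clear_tub: bystander: clear food tub with brown filling, 104 x 156 x 51; origin under its centre

How it is judged (in metres and radians):
On the way, in this order (a step that is already met when the one before it is completed fails the run):
1. the lock is turned right round by a key that is fully down in it (value of joint lock_turn above 1.1 rad and ((horizontal distance between key_red and keyhole below 0.009 m and z of key_red in the frame of keyhole below -0.044 m and angle between key_red's own z axis and vertical below 0.15 rad) or (horizontal distance between key_yellow and keyhole below 0.009 m and z of key_yellow in the frame of keyhole below -0.044 m and angle between key_yellow's own z axis and vertical below 0.15 rad) or (horizontal distance between key_green and keyhole below 0.009 m and z of key_green in the frame of keyhole below -0.044 m and angle between key_green's own z axis and vertical below 0.15 rad))), for 0.2 s.
2. the lid is slid fully open (value of joint lid above 0.06 m), for 0.2 s.
At the end, for the whole second after the job is handed in: The lock drum stands turned by more than 1.1 rad with a key in it, the key's flange down on the drum within 4 mm, and the lid is open by more than 60 mm of 70; each of the other keys stands at rest in a slot of the stand, its flange within 7 mm of the stand's top (all of step 1 and value of joint lid above 0.06 m and ((horizontal distance between key_red and keyhole below 0.009 m and z of key_red in the frame of keyhole below -0.044 m and angle between key_red's own z axis and vertical below 0.15 rad) or (z of key_red in the frame of key_stand between -0.002 and 0.012 m and y of key_red in the frame of key_stand between -0.01 and 0.01 m and x of key_red in the frame of key_stand between -0.075 and 0.075 m and angle between key_red's own z axis and vertical below 0.15 rad)) and ((horizontal distance between key_yellow and keyhole below 0.009 m and z of key_yellow in the frame of keyhole below -0.044 m and angle between key_yellow's own z axis and vertical below 0.15 rad) or (z of key_yellow in the frame of key_stand between -0.002 and 0.012 m and y of key_yellow in the frame of key_stand between -0.01 and 0.01 m and x of key_yellow in the frame of key_stand between -0.075 and 0.075 m and angle between key_yellow's own z axis and vertical below 0.15 rad)) and ((horizontal distance between key_green and keyhole below 0.009 m and z of key_green in the frame of keyhole below -0.044 m and angle between key_green's own z axis and vertical below 0.15 rad) or (z of key_green in the frame of key_stand between -0.002 and 0.012 m and y of key_green in the frame of key_stand between -0.01 and 0.01 m and x of key_green in the frame of key_stand between -0.075 and 0.075 m and angle between key_green's own z axis and vertical below 0.15 rad)) and linear speed of each of key_red, key_yellow, key_green below 0.02 m/s); the robot touches nothing.
It fails at once if a bystander is moved by more than 30 mm (distance of any of spread_tub, white_cup, clear_tub from where it was at the start of the episode above 0.03 m).
It fails at once if a key is forced against the lock drum with more than 200 N (contact force between any of key_red, key_yellow, key_green and lock_box above 200 N).
It also fails if it takes over 72 s, if anything falls off the work surface, if the arm or the gripper's body presses on something with over 40 N, if the wrist force passes 120 N, or if a joint passes its speed limit or range.

## Working session

There is one attempt and no reset: what is moved stays moved. The work goes in short steps, Python scripts to look and compute and a shell command to move; the robot and the scene stay as the last step left them, time stands still between calls to the robot, and variables do not carry over. Pictures are saved under pics/ and viewed, at most 10 in all, crops included, and the job is handed in when it is done.

```bash
ls; mkdir -p pics
python3 - <<'E'
from station import robot, ticket, snapshot
import cv2,numpy as np
o=robot.get_obs();print(o)
for n in ["scene","side","wrist"]:
    s=snapshot(n);cv2.imwrite(f"pics/{n}0.png",s["image"]);print(n,s["mtx"],s.get("T",s.get("mount")))
a=[cv2.imread(f"pics/{n}0.png") for n in ["scene","side"]]
E
```

```text
pics
shift.py
station.py
{'clock': 0.0, 'q': array([-5.68393943, 19.1335821 ,  2.28353183, 84.01156578, -0.76968051,
       76.96502052, -3.35058318]), 'joint_vel': array([ 0.01368057, -0.04244048, -0.07276841, -0.15954268, -0.04088344,
        0.02845613, -0.05627295]), 'effort': array([ 4.63630895e-04, -6.58554840e+01,  1.36586554e+00, -4.05554795e+01,
        1.68904377e-02,  1.27170872e-02, -1.99809978e-05]), 'position': array([ 6.49559109e-01, -2.52696206e-06,  2.41396078e-01]), 'orientation': array([[-1.75428452e-05,  9.99998630e-01, -1.65542564e-03],
       [ 9.99999997e-01,  1.74187826e-05, -7.49574113e-05],
       [-7.49284731e-05, -1.65542695e-03, -9.99998627e-01]]), 'wrist_force': array([-0.00453223,  0.34270392,  0.1745336 ]), 'moment': array([0.03373573, 0.0333462 , 0.01011172]), 'grasp_force': 0.0, 'finger_gap': 0.08515689894184417}
scene [[475.66795792   0.         312.60532844]
 [  0.         475.66795792 199.68788314]
 [  0.           0.           1.        ]] [[ 0.75738979 -0.43268853  0.4890208  -0.05486533]
 [-0.65291384 -0.51104111  0.55905321 -0.69614724]
 [ 0.00801382 -0.74270964 -0.66956565  0.9169607 ]
 [ 0.          0.          0.          1.        ]]
side [[396.68271291   0.         318.58289983]
 [  0.         396.68271291 198.75807705]
 [  0.           0.           1.        ]] [[ 0.41148916  0.6195277  -0.66847745  1.23744828]
 [ 0.91127526 -0.29249154  0.28987257 -0.29350453]
 [-0.01593991 -0.72844638 -0.68491736  0.77904673]
 [ 0.          0.          0.          1.        ]]
wrist [[329.32569551   0.         318.89680792]
 [  0.         329.32569551 191.21688968]
 [  0.           0.           1.        ]] [[-5.01132704e-05 -9.54009661e-01 -2.99775855e-01  7.67606205e-02]
 [ 9.99999676e-01  1.93074652e-04 -7.81611772e-04 -3.35963142e-04]
 [ 8.03544301e-04 -2.99775797e-01  9.54009343e-01 -1.32374734e-01]
 [ 0.00000000e+00  0.00000000e+00  0.00000000e+00  1.00000000e+00]]
```

View pics/scene0.png

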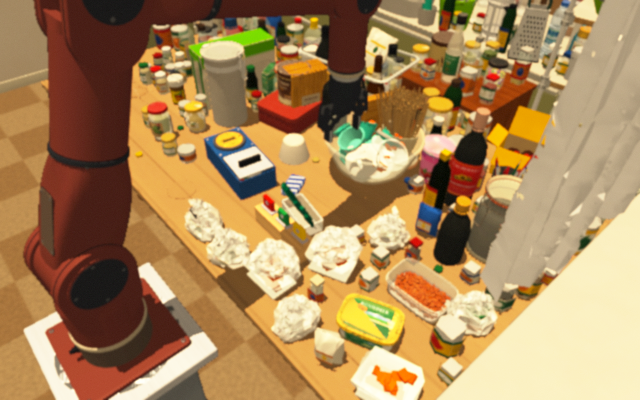

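View pics/wrist0.png

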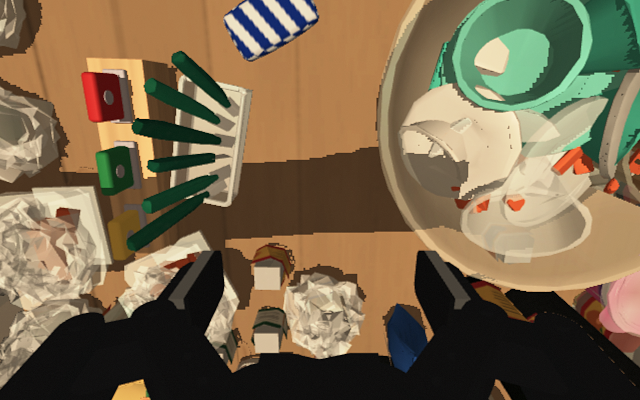

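View pics/side0.png

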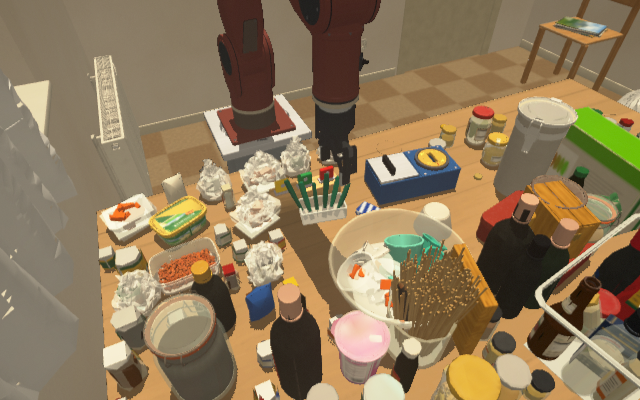

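The scene view shows the blue box (lock about (229,139), rib (245,161)) and the stand with keys about (268,203)–(300,215). The wrist view shows the keys at the left, with red (108,97), green (120,170) and yellow (125,235). The side view has the lock at (432,158), the rib at (388,163) and the red key at about (326,172).

```bash
cat > h.py <<'E'
from station import robot, ticket, snapshot
import cv2,numpy as np
np.set_printoptions(precision=4,suppress=True)
def snap(n,name=None):
    o=robot.get_obs();s=snapshot(n)
    if n=="wrist":
        T=np.eye(4);T[:3,:3]=o["orientation"];T[:3,3]=o["position"];s["T"]=T@s["mount"]
    if name: cv2.imwrite(f"pics/{name}.png",s["image"]);np.savez(f"pics/{name}.npz",T=s["T"],K=s["mtx"])
    return s
def ray(s,p):
    T=s["T"];K=s["mtx"] if "mtx" in s else s["K"]
    d=T[:3,:3]@np.linalg.inv(K)@np.array([p[0],p[1],1.]);return T[:3,3],d/np.linalg.norm(d)
def tri(rs):
    A=np.zeros((3,3));b=np.zeros(3)
    for c,d in rs:
        P=np.eye(3)-np.outer(d,d);A+=P;b+=P@c
    x=np.linalg.solve(A,b);return x,[np.linalg.norm(np.cross(x-c,d)) for c,d in rs]
def onz(r,z): c,d=r;return c+d*(z-c[2])/d[2]
def proj(s,X):
    T=s["T"];K=s["mtx"] if "mtx" in s else s["K"]
    p=K@(T[:3,:3].T@(np.asarray(X)-T[:3,3]));return p[:2]/p[2]
E
python3 - <<'E'
from h import *
S=snap("scene","s0");D=snap("side","d0");W=snap("wrist","w0")
print("lock",*tri([ray(S,(229,139)),ray(D,(432,158))]))
print("rib",*tri([ray(S,(245,160)),ray(D,(389,162))]))
print("red",*tri([ray(S,(268,201)),ray(D,(326,172)),ray(W,(108,97))]))
for p in [(108,97),(120,170),(125,235)]: print(onz(ray(W,p),.094))
E
```

```text
lock [0.5388 0.3682 0.083 ] [np.float64(0.003219456693300667), np.float64(0.003219456693300616)]
rib [0.5105 0.2414 0.091 ] [np.float64(0.003136951958819198), np.float64(0.0031369519588192794)]
red [0.4644 0.0693 0.0795] [np.float64(0.0042735668692976715), np.float64(0.0033202669981647033), np.float64(0.0025006255583953307)]
[0.4763 0.0695 0.094 ]
[0.475  0.0081 0.094 ]
[ 0.4684 -0.0542  0.094 ]
```

```bash
python3 shift.py '{"rows": [[0.04,0,-0.05,0,0,0,0],[0.04,0,-0.10,0,0,0,0],[0.04,0,-0.15,0,0,0,0],[0.04,-0.02,-0.17,0,0,0,0],[0.04,-0.02,-0.17,0,0,0,0],[0.04,-0.02,-0.17,0,0,0,0]]}'; python3 -c "
from h import *
snap('wrist','w1')"; python3 shift.py '{"rows": [[0.04,0.05,0,0,0,0,0],[0.04,0.08,0,0,0,0,0],[0.04,0.08,0,0,0,0,0],[0.04,0.08,0,0,0,0,0]]}'; python3 -c "
from h import *
snap('wrist','w2')
a=cv2.imread('pics/w1.png');b=cv2.imread('pics/w2.png')
cv2.imwrite('pics/w12.png',np.hstack([a[:,120:520],b[:,120:520]]))"
```

```text
clock: 0.9
position: [0.4801, -0.0202, 0.2428]
orientation: [[0.001, 1.0, 0.001], [1.0, -0.001, 0.0], [0.0, 0.001, -1.0]]
wrist_force: [-0.7, 1.0, -0.3]
finger_gap: 0.04
grasp_force: 0.0
clock: 1.35
position: [0.4805, 0.0609, 0.2419]
orientation: [[-0.002, 1.0, -0.001], [1.0, 0.002, -0.0], [-0.0, -0.001, -1.0]]
wrist_force: [0.4, -0.2, -0.0]
finger_gap: 0.04
grasp_force: 0.0
```

View pics/w12.png

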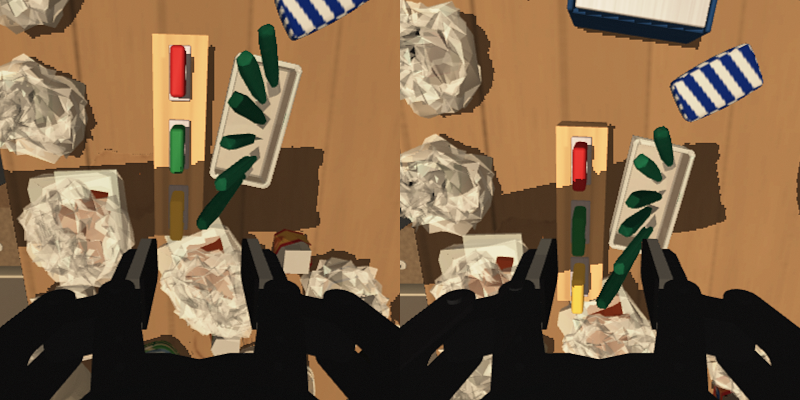

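Left (w1): red bow top at x 170–185, y 46–97; green at y 125–172; yellow at 190–238, in shadow. Right (w2): red 142–190, green 205–255, yellow 262–312. The green handle tips reach near the yellow key on its +x side.

```bash
cat > m.py <<'E'
from h import *
from scipy.optimize import least_squares
H={"red":[(0,6),(174,180)],"green":[(52,75)],"yellow":[(20,32)]}
ROI={"w1":{"red":(280,40,310,105),"green":(280,118,312,178),"yellow":(280,185,312,242)},
     "w2":{"red":(285,135,315,195),"green":(285,198,315,260),"yellow":(285,260,312,318)}}
def masks(n):
    im=cv2.imread(f"pics/{n}.png");hsv=cv2.cvtColor(im,cv2.COLOR_BGR2HSV);out={}
    for k,(x0,y0,x1,y1) in ROI[n].items():
        m=np.zeros(im.shape[:2],np.uint8)
        for a,b in H[k]: m|=cv2.inRange(hsv,(a,150 if k!="yellow" else 190,30),(b,255,255))
        r=np.zeros_like(m);r[y0:y1,x0:x1]=m[y0:y1,x0:x1]
        c=max(cv2.findContours(r,0,2)[0],key=cv2.contourArea);r[:]=0;cv2.drawContours(r,[c],-1,255,-1);out[k]=r
    return out
cam={n:np.load(f"pics/{n}.npz") for n in ROI};M={n:masks(n) for n in ROI}
def hull(s,x,y,yaw,zt=.094):
    c,si=np.cos(yaw),np.sin(yaw)
    P=[proj(s,(x+c*a-si*b,y+si*a+c*b,z)) for a in(-.02,.02) for b in(-.006,.006) for z in(zt-.036,zt)]
    return np.array(P)
def ext(P): return np.array([*P.min(0),*P.max(0)])
if __name__=="__main__":
  for k,y in [("red",.07),("green",.005),("yellow",-.06)]:
    obs={}
    for n in ROI:
        x0,y0,w,h=cv2.boundingRect(M[n][k]);obs[n]=np.array([x0,y0,x0+w,y0+h])
    f=lambda v:np.concatenate([ext(hull(cam[n],v[0],v[1],np.pi/2,v[2]))-obs[n] for n in ROI])
    s=least_squares(f,[.475,y,.094],loss="soft_l1");print(k,s.x,np.round(s.fun,1),[o.tolist() for o in obs.values()])
  for n,ps in {"w1":[(272,36),(328,36)],"w2":[(276,125),(328,125),(277,300)]}.items():
    for p in ps: print(n,p,onz(ray(cam[n],p),.053))
E
python3 m.py
```

```text
Traceback (most recent call last):
  File "m.py", line 14, in <module>
    cam={n:np.load(f"pics/{n}.npz") for n in ROI};M={n:masks(n) for n in ROI}
                                                       ~~~~~^^^
  File "m.py", line 12, in masks
    c=max(cv2.findContours(r,0,2)[0],key=cv2.contourArea);r[:]=0;cv2.drawContours(r,[c],-1,255,-1);out[k]=r
ValueError: max() iterable argument is empty
```

```bash
python3 - <<'E'
import cv2
for n,ps in {"w1":[(297,70),(297,148),(297,215)],"w2":[(300,165),(299,230),(298,275),(298,300)]}.items():
    h=cv2.cvtColor(cv2.imread(f"pics/{n}.png"),cv2.COLOR_BGR2HSV)
    for x,y in ps: print(n,h[y,x-6:x+13:6].tolist())
E
sed -i 's/H={.*/H={"red":[(0,6),(174,180)],"green":[(50,85)],"yellow":[(18,32)]}/' m.py; python3 m.py
```

```text
w1 [[1, 214, 199], [1, 196, 232], [1, 216, 158], [10, 52, 88]]
w1 [[64, 164, 121], [63, 146, 143], [63, 136, 62], [13, 119, 94]]
w1 [[19, 191, 119], [19, 190, 121], [16, 104, 86], [14, 150, 107]]
w2 [[1, 209, 220], [1, 202, 230], [11, 65, 157], [15, 147, 220]]
w2 [[65, 165, 54], [64, 155, 56], [21, 51, 70], [15, 150, 112]]
w2 [[16, 86, 175], [19, 192, 114], [19, 166, 103], [14, 149, 103]]
w2 [[20, 182, 227], [24, 170, 247], [16, 138, 218], [15, 112, 109]]
red [0.4626 0.0686 0.0917] [-0.4  0.4  0.9 -0.1 -0.9 -1.2  0.7  0.4] [[290, 45, 306, 98], [293, 142, 307, 191]]
green [0.461  0.0022 0.0871] [-0.8 -0.   1.2  1.2 -0.7 -3.1  0.8  0.1] [[291, 125, 305, 173], [293, 207, 306, 255]]
yellow [ 0.4539 -0.0928  0.0159] [  0.4   4.2  -0.4  -3.6  -0.2 -11.    0.2   8. ] [[291, 191, 304, 240], [293, 264, 304, 287]]
w1 (272, 36) [0.438  0.1008 0.053 ]
w1 (328, 36) [0.488  0.1007 0.053 ]
w2 (276, 125) [0.4384 0.1033 0.053 ]
w2 (328, 125) [0.4885 0.1034 0.053 ]
w2 (277, 300) [ 0.4323 -0.0936  0.053 ]
```

```bash
sed -i 's/150 if k!="yellow" else 190/150 if k=="red" else 120 if k=="green" else 162/' m.py; python3 m.py
python3 - <<'E'
from m import *
# stand edges: scan rows in w2 for the left and right border of wood
for n in ["w1","w2"]:
    im=cv2.imread(f"pics/{n}.png")
    g=cv2.cvtColor(im,cv2.COLOR_BGR2GRAY).astype(int)
    for r in ([60,85,110,140] if n=="w1" else [145,170,195,220,260]):
        l=g[r,262:290];d=np.diff(l);i=262+np.argmax(abs(d));d2=np.diff(g[r,312:340]);j=312+np.argmax(abs(d2))
        print(n,r,i+1,j+1,onz(ray(cam[n],(i+.5,r)),.053),onz(ray(cam[n],(j+.5,r)),.053)[:2])
E
```

```text
red [0.4626 0.0686 0.0917] [-0.4  0.4  0.9 -0.1 -0.9 -1.2  0.7  0.4] [[290, 45, 306, 98], [293, 142, 307, 191]]
green [0.4606 0.0026 0.0898] [-0.5 -0.1  0.7  1.6 -0.4 -1.6  0.4  0. ] [[290, 125, 305, 173], [292, 206, 306, 256]]
yellow [ 0.4583 -0.0649  0.087 ] [-0.7 -0.1  0.5  1.7  0.1 -1.9  0.1  0. ] [[290, 191, 304, 240], [291, 263, 305, 313]]
w1 (272, 36) [0.438  0.1008 0.053 ]
w1 (328, 36) [0.488  0.1007 0.053 ]
w2 (276, 125) [0.4384 0.1033 0.053 ]
w2 (328, 125) [0.4885 0.1034 0.053 ]
w2 (277, 300) [ 0.4323 -0.0936  0.053 ]
w1 60 272 314 [0.4367 0.0808 0.053 ] [0.475  0.0807]
w1 85 273 327 [0.4367 0.0591 0.053 ] [0.4869 0.059 ]
w1 110 273 326 [0.4357 0.0364 0.053 ] [0.4861 0.0364]
w1 140 273 325 [0.4344 0.0079 0.053 ] [0.4853 0.0079]
w2 145 276 328 [0.4372 0.084  0.053 ] [0.4882 0.0841]
w2 170 276 327 [0.4363 0.0588 0.053 ] [0.4874 0.059 ]
w2 195 276 338 [0.4353 0.0325 0.053 ] [0.499  0.0326]
w2 220 276 331 [0.4343 0.0048 0.053 ] [0.4921 0.0049]
w2 260 277 328 [ 0.4336 -0.0424  0.053 ] [ 0.4894 -0.0423]
```

Keys measured at heights 0.087–0.092 m (text says 0.094), spaced about 66 mm, in line with the stand. Next is the box.

```bash
python3 shift.py '{"rows": [[0.04,0.05,0.01,0,0,0,0],[0.04,0.1,0.02,0,0,0,0],[0.04,0.15,0.04,0,0,0,0],[0.04,0.18,0.04,0,0,0,0],[0.04,0.18,0.04,0,0,0,0],[0.04,0.18,0.04,0,0,0,0]]}'; python3 -c "
from h import *
snap('wrist','w3')"; python3 shift.py '{"rows": [[0.04,0.05,0,0,0,0,0],[0.04,0.09,0,0,0,0,0],[0.04,0.09,0,0,0,0,0],[0.04,0.09,0,0,0,0,0]]}'; python3 -c "
from h import *
snap('wrist','w4')
a=cv2.imread('pics/w3.png');b=cv2.imread('pics/w4.png')
cv2.imwrite('pics/w34.png',np.hstack([a[:,120:520],b[:,120:520]]))"
```

```text
clock: 2.0
position: [0.5204, 0.2394, 0.2417]
orientation: [[0.0, 1.0, -0.001], [1.0, -0.0, -0.001], [-0.001, -0.001, -1.0]]
wrist_force: [-0.4, -0.2, 0.4]
finger_gap: 0.0404
grasp_force: 0.0
clock: 2.45
position: [0.5205, 0.3288, 0.2421]
orientation: [[0.001, 1.0, -0.0], [1.0, -0.001, -0.001], [-0.001, -0.0, -1.0]]
wrist_force: [1.0, -0.9, 0.4]
finger_gap: 0.0401
grasp_force: 0.0
```

View pics/w34.png

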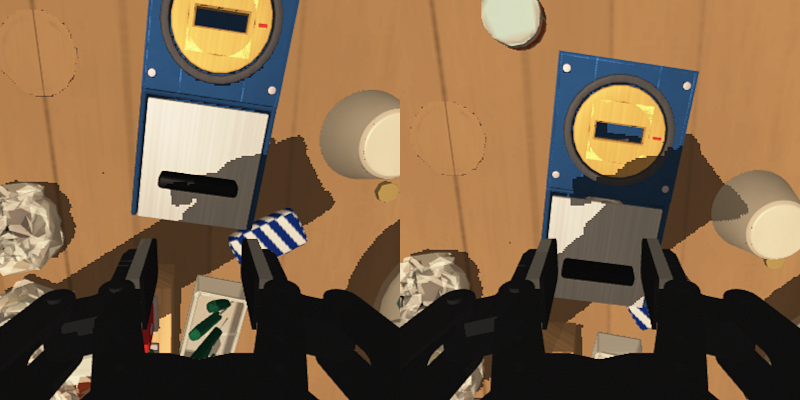

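w3 (left): keyhole about (222,18), rib (198,184). w4 (right): keyhole about (620,132), rib (598,272). The brass is fully visible in w4.

Run:
```python
from h import *
R={}
for n,(x0,y0,x1,y1),(rx0,ry0,rx1,ry1) in [("w3",(300,0,385,45),(270,160,365,205)),("w4",(300,110,380,155),(272,250,362,290))]:
    s=np.load(f"pics/{n}.npz");im=cv2.imread(f"pics/{n}.png");h=cv2.cvtColor(im,cv2.COLOR_BGR2HSV)
    def blob(m,b):
        r=np.zeros_like(m);r[b[1]:b[3],b[0]:b[2]]=m[b[1]:b[3],b[0]:b[2]]
        return max(cv2.findContours(r,0,1)[0],key=cv2.contourArea)
    m=255-cv2.inRange(h,(8,60,60),(40,255,255));c=blob(m,(x0,y0,x1,y1));q=cv2.minAreaRect(c)
    dark=cv2.inRange(h,(0,0,0),(180,255,45));c2=blob(dark,(rx0,ry0,rx1,ry1));q2=cv2.minAreaRect(c2)
    print(n,q,q2)
    P=np.array([onz(ray(s,p),.085) for p in cv2.boxPoints(q)]);print("slot@.085",P[:,:2].tolist(),P.mean(0))
    P2=np.array([onz(ray(s,p),.101) for p in cv2.boxPoints(q2)]);print("rib@.101",P2[:,:2].tolist(),P2.mean(0))
    R[n]=(ray(s,q[0]),ray(s,q2[0]))
print(*tri([R["w3"][0],R["w4"][0]]));print(*tri([R["w3"][1],R["w4"][1]]))
s4=np.load("pics/w4.npz");s3=np.load("pics/w3.npz")
for nm,z,p in [("TL",.075,(279,51)),("TR",.075,(418,72))]: print(nm,onz(ray(s4,p),z))
for nm,z,p in [("BL",.0,(252,214))]: print(nm,onz(ray(s3,p),z))
```

```text
w3 ((340.5959777832031, 19.725679397583008), (50.99976348876953, 16.63600730895996), 8.972626686096191) ((317.97186279296875, 183.7132568359375), (79.0306625366211, 17.54574203491211), 7.523819446563721)
slot@.085 [[0.5159311352106439, 0.36433126738141486], [0.5180137471626977, 0.37595273537125207], [0.5576706044425347, 0.37034828776935963], [0.5561162100130678, 0.3585763816272032]] [0.5369 0.3673 0.085 ]
rib@.101 [[0.48401628230202365, 0.23388617501804854], [0.4865585852187536, 0.249365017117618], [0.5536179595520492, 0.24024306590863004], [0.5521751055719591, 0.22446396810273028]] [0.5191 0.237  0.101 ]
w4 ((338.6800231933594, 131.74000549316406), (46.24477767944336, 15.132084846496582), 8.130102157592773) ((317.79998779296875, 271.6000061035156), (72.43629455566406, 19.597490310668945), 7.125016689300537)
slot@.085 [[0.5163066081330608, 0.365190400178403], [0.5182154034194257, 0.3780702037856904], [0.5579598534554127, 0.3724567551525283], [0.5565844610499887, 0.35942449602101467]] [0.5373 0.3688 0.085 ]
rib@.101 [[0.48357880788810936, 0.23440987916761175], [0.486578370154644, 0.2550533257444637], [0.5536872530575023, 0.2455891066579455], [0.5520336542801935, 0.22456105554778288]] [0.519  0.2399 0.101 ]
[0.5373 0.3682 0.0801] [np.float64(0.00017114581114064292), np.float64(0.0001711458111404504)]
[0.5188 0.2344 0.0916] [np.float64(5.9393068355367074e-05), np.float64(5.9393068355645226e-05)]
TL [0.4865 0.4349 0.075 ]
TR [0.6048 0.4182 0.075 ]
BL [0.4381 0.1693 0.    ]
```

Box yaw is −8° by slot, rib and end edge alike. The keyhole is at (0.537,0.368), and its 60 mm distance to the box end checks to 1 mm. I'll fetch red first.

```bash
python3 shift.py '{"rows": [[0.04,-0.05,-0.011,0,0,0,1.8],[0.04,-0.1,-0.022,0,0,0,1.8],[0.04,-0.15,-0.033,0,0,0,1.8],[0.04,-0.2,-0.044,0,0,0,1.8],[0.04,-0.245,-0.055,0,0,0,1.8],[0.04,-0.262,-0.0576,0.02,0,0,1.8],[0.04,-0.262,-0.0576,0.06,0,0,1.8],[0.04,-0.262,-0.0576,0.1,0,0,1.8],[0.04,-0.262,-0.0576,0.13,0,0,1.8],[0.04,-0.262,-0.0576,0.13,0,0,1.8]]}' 40; python3 -c "
from h import *
snap('wrist','w5')"
```

```text
clock: 3.5
position: [0.4595, 0.0652, 0.1091]
orientation: [[0.035, 0.999, -0.006], [0.999, -0.035, -0.002], [-0.002, -0.006, -1.0]]
wrist_force: [0.1, -1.2, 0.0]
finger_gap: 0.0402
grasp_force: 0.0
```

View pics/w5.png

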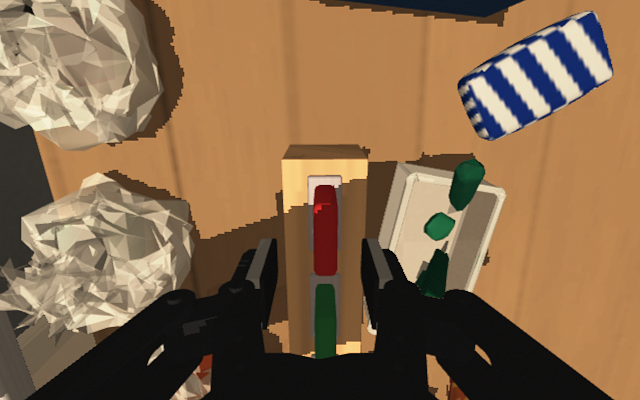

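The red bow (314–337, 183–275) lies between the fingers (inner edges 275 and 362), just right of centre. The +x finger passes the utensil tray closely but clear of it.

```bash
python3 shift.py '{"rows": [[0.04,0,0,0.02,0,0,0],[0.04,0,0,0.039,0,0,0],[0.04,0,0,0.039,0,0,0]]}'; python3 shift.py '{"rows": [[0.0,0,0,0,0,0,0],[0.0,0,0,0,0,0,0],[0,0,0,0,0,0,0],[0,0,0,0,0,0,0]]}' 60
```

```text
clock: 3.85
position: [0.4622, 0.067, 0.0736]
orientation: [[0.033, 0.999, -0.001], [0.999, -0.033, -0.0], [-0.0, -0.001, -1.0]]
wrist_force: [-1.1, -0.4, 0.2]
finger_gap: 0.0399
grasp_force: 0.0
clock: 4.25
position: [0.4635, 0.0679, 0.0753]
orientation: [[0.032, 0.999, 0.003], [0.999, -0.032, 0.0], [0.0, 0.003, -1.0]]
wrist_force: [-1.9, -0.6, 7.4]
finger_gap: 0.0117
grasp_force: 58.4
```

```bash
python3 shift.py '{"rows": [[0,0,0,-0.03,0,0,0],[0,0,0,-0.08,0,0,0],[0,0,0,-0.13,0,0,0],[0,0.03,0.006,-0.13,0,0,-8],[0,0.07,0.015,-0.13,0,0,-16],[0,0.11,0.024,-0.13,0,0,-24],[0,0.15,0.033,-0.13,0,0,-32],[0,0.19,0.041,-0.13,0,0,-40],[0,0.23,0.05,-0.13,0,0,-48],[0,0.27,0.059,-0.13,0,0,-56],[0,0.295,0.064,-0.13,0,0,-64],[0,0.3022,0.0653,-0.13,0,0,-72]]}'; python3 shift.py '{"rows": [[0,0,0,0,0,0,-8],[0,0,0,0,0,0,-11.8],[0,0,0,0,0,0,-11.8],[0,0,0,0,0,0,-11.8],[0,0,0,0,0,0,-11.8]]}'; python3 -c "
from h import *
s=snap('wrist','w6');t=snap('scene')['image'][110:200,180:300];u=snap('side')['image'][100:220,350:480]
cv2.imwrite('pics/c6.png',np.hstack([cv2.resize(s['image'],(480,300)),cv2.resize(u,(320,300))]))
print(robot.get_obs()['wrist_force'],robot.get_obs()['moment'],robot.get_obs()['position'],robot.get_obs()['orientation'])"
```

```text
clock: 5.45
position: [0.5366, 0.3716, 0.204]
orientation: [[-0.944, 0.33, -0.0], [0.33, 0.944, 0.002], [0.001, 0.002, -1.0]]
wrist_force: [-0.7, -0.0, -0.3]
finger_gap: 0.0117
grasp_force: 59.2
clock: 5.95
position: [0.5373, 0.3679, 0.2038]
orientation: [[-0.99, 0.141, 0.001], [0.141, 0.99, 0.0], [-0.001, 0.0, -1.0]]
wrist_force: [0.8, 1.0, -1.1]
finger_gap: 0.0121
grasp_force: 59.2
[-0.203   0.0064 -0.1238] [ 0.0378  0.0209 -0.0036] [0.5372 0.368  0.2035] [[-0.9901  0.1401  0.0002]
 [ 0.1401  0.9901  0.    ]
 [-0.0002  0.     -1.    ]]
```

View pics/c6.png

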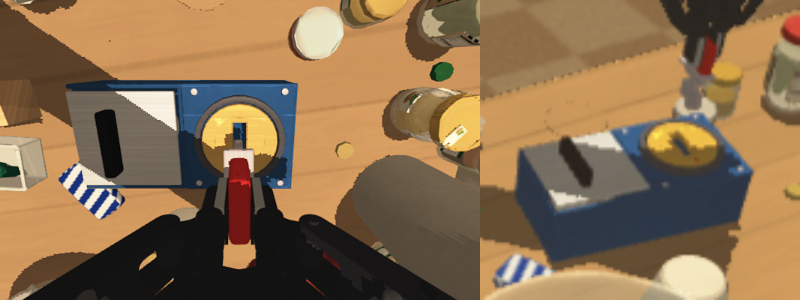

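The key is held upright and aligned with the keyhole (slot visible just ahead at (240,130)). Lowering.

```bash
python3 shift.py '{"rows": [[0,0,0,0.03,0,0,0],[0,0,0,0.05,0,0,0],[0,0,0,0.06,0,0,0],[0,0,0,0.07,0,0,0],[0,0,0,0.07,0,0,0]]}'; python3 shift.py '{"rows": [[0,0,0,0.012,0,0,0],[0,0,0,0.022,0,0,0],[0,0,0,0.026,0,0,0],[0,0,0,0.026,0,0,0]]}'; python3 -c "
from h import *
o=robot.get_obs();print(o['wrist_force'],o['moment'],o['position'])"
```

```text
clock: 6.6
position: [0.5368, 0.3677, 0.1324]
orientation: [[-0.99, 0.139, -0.001], [0.139, 0.99, -0.001], [0.001, -0.001, -1.0]]
wrist_force: [-0.2, -0.1, -0.6]
finger_gap: 0.0121
grasp_force: 59.3
clock: 7.0
position: [0.5371, 0.368, 0.1075]
orientation: [[-0.99, 0.139, 0.0], [0.139, 0.99, -0.0], [-0.0, -0.0, -1.0]]
wrist_force: [-0.6, -0.5, 0.3]
finger_gap: 0.0118
grasp_force: 59.4
[-0.601  -0.5457  0.2922] [-0.0508  0.0461  0.0602] [0.5371 0.368  0.1075]
```

```bash
cat > st.py <<'E'
from h import *
o=robot.get_obs();R=o['orientation'];print(o['clock'],'F',o['wrist_force'],'M',o['moment'],'P',o['position'],'yaw',np.degrees(np.arctan2(R[1,0],R[0,0])),'gap',o['finger_gap'])
E
python3 shift.py '{"rows": [[0,0,0,0.002,0,0,0],[0,0,0,0.002,0,0,0]]}' >/dev/null; python3 st.py;  python3 shift.py '{"rows": [[0,0,0,0,0,0,6],[0,0,0,0,0,0,12],[0,0,0,0,0,0,18],[0,0,0,0,0,0,24],[0,0,0,0,0,0,26],[0,0,0,0,0,0,26]]}'>/dev/null; python3 st.py
```

```text
7.2 F [-5.3922 -4.8997 15.6531] M [-0.914   1.171   0.0065] P [0.5373 0.3681 0.1072] yaw 171.99220780994224 gap 0.011598215848441737
7.8 F [-1.8105 -1.9015 11.0797] M [-0.2645  0.3464  0.0714] P [0.538  0.3686 0.1072] yaw 145.9226586616394 gap 0.011842417411073966
```

```bash
python3 shift.py '{"rows": [[0,0,0,0,0,0,5],[0,0,0,0,0,0,5]]}'>/dev/null; python3 st.py;python3 shift.py '{"rows": [[0,0,0,0,0,0,5],[0,0,0,0,0,0,5]]}'>/dev/null; python3 st.py
```

```text
8.0 F [-1.2497 -0.8518  9.5459] M [-0.0767  0.0151  0.1665] P [0.5383 0.3688 0.1072] yaw 140.84097616794904 gap 0.011764786692897726
8.2 F [0.9123 0.5936 8.7266] M [ 0.2323 -0.5417  0.1797] P [0.5387 0.3691 0.1073] yaw 135.84228377053913 gap 0.011461672214075711
```

```bash
python3 shift.py '{"rows": [[0,0,0,0,0,0,4],[0,0,0,0,0,0,4]]}'>/dev/null; python3 st.py
```

```text
8.4 F [3.2941 0.9419 5.7268] M [ 0.4439 -0.9536  0.2996] P [0.5391 0.3692 0.1073] yaw 131.87521539063223 gap 0.011546110663658727
```

```bash
python3 shift.py '{"rows": [[0,0,0,0,0,0,4],[0,0,0,0,0,0,4]]}'>/dev/null; python3 st.py
```

```text
8.6 F [4.7887 1.7554 4.3483] M [ 0.5914 -1.474   0.327 ] P [0.5396 0.3693 0.1074] yaw 127.87210466657605 gap 0.012029562833957844
```

```bash
python3 -c "
from h import *
s=snap('wrist','w7')['image'];cv2.imwrite('pics/c7.png',cv2.resize(s[130:360,190:450],None,fx=2.5,fy=2.5,interpolation=2))"; python3 st.py
```

```text
8.65 F [4.4738 1.4656 4.9506] M [ 0.6178 -1.4451  0.3532] P [0.5396 0.3693 0.1073] yaw 127.96813618774823 gap 0.011959775609236958
```

View pics/c7.png

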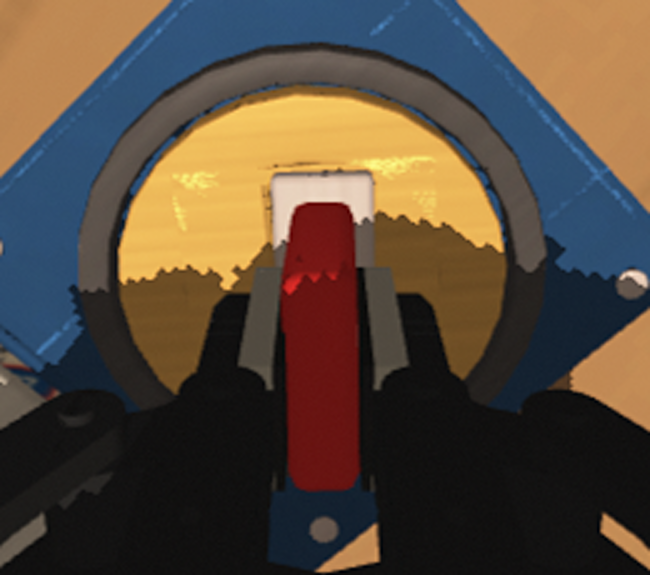

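The key is straight in the grip and the flange is flat on the brass (flange (273–375, 172–250)). Torque is ambiguous, so I'll turn a little further to see whether it climbs.

```bash
python3 shift.py '{"rows": [[0,0,0,0,0,0,4],[0,0,0,0,0,0,4]]}'>/dev/null; python3 st.py
```

```text
8.85 F [5.6911 1.3787 3.2885] M [ 0.7333 -1.8721  0.378 ] P [0.5401 0.3692 0.1074] yaw 123.8689204997441 gap 0.01197818136153095
```

Run:
```python
from h import *
s=np.load("pics/w7.npz")
# collar outer circle samples in crop coords (x,y)->full; fit circle on plane z=.085
pts=[(80,260),(95,195),(130,135),(200,77),(315,44),(430,75),(500,140),(530,195),(547,255)]
inn=[(118,250),(130,200),(180,135),(250,100),(315,90),(380,100),(455,148),(490,200),(506,260)]
for P in (pts,inn):
    X=np.array([onz(ray(s,(190+x/2.5,130+y/2.5)),.085)[:2] for x,y in P])
    A=np.c_[2*X,np.ones(len(X))];v=np.linalg.lstsq(A,(X**2).sum(1),rcond=None)[0];print(v[:2],np.sqrt(v[2]+v[:2]@v[:2]))
fl=[(273,172),(375,172)]
for x,y in fl: print("flange end @.09",onz(ray(s,(190+x/2.5,130+y/2.5)),.09))
print(s["T"][:3,3])
```

```text
[0.5372 0.3694] 0.047542644413230646
[0.5372 0.3686] 0.04013574058332888
flange end @.09 [0.516 0.384 0.09 ]
flange end @.09 [0.5315 0.396  0.09  ]
[0.4917 0.4295 0.2397]
```

```bash
python3 shift.py '{"rows": [[0,0,0,0,0,0,4],[0,0,0,0,0,0,4]]}'>/dev/null; python3 st.py; python3 shift.py '{"rows": [[0,0,0,0,0,0,4],[0,0,0,0,0,0,4]]}'>/dev/null; python3 st.py
```

```text
9.05 F [5.6828 1.1379 4.6005] M [ 0.6221 -2.0028  0.5363] P [0.5401 0.369  0.1074] yaw 119.88752305773515 gap 0.011805199322246097
9.25 F [ 3.084  -0.5854  6.4159] M [ 0.4242 -1.7899  0.7527] P [0.5398 0.3689 0.1074] yaw 115.90546701533707 gap 0.011805856979619467
```

Torque climbs steeply (0.75 N m at 56°), so red is wrong. Turning back past zero by the play, then centring.

```bash
python3 shift.py '{"rows": [[0,0,0,0,0,0,-8],[0,0,0,0,0,0,-16],[0,0,0,0,0,0,-24],[0,0,0,0,0,0,-32],[0,0,0,0,0,0,-40],[0,0,0,0,0,0,-48],[0,0,0,0,0,0,-56],[0,0,0,0,0,0,-62],[0,0,0,0,0,0,-66],[0,0,0,0,0,0,-68],[0,0,0,0,0,0,-68]]}'>/dev/null; python3 st.py; python3 shift.py '{"rows": [[0,0,0,0,0,0,-2],[0,0,0,0,0,0,-2]]}'>/dev/null; python3 st.py
```

```text
10.35 F [-0.1244 -1.9459 10.8357] M [-0.512   0.1747 -0.154 ] P [0.5385 0.3684 0.1073] yaw -175.97456838766465 gap 0.011766983012261518
10.55 F [-1.8681 -2.378  12.0484] M [-0.5157  0.2374 -0.3219] P [0.5385 0.3683 0.1073] yaw -174.00324057785875 gap 0.012036878637233316
```

```bash
python3 shift.py '{"rows": [[0,0,0,0,0,0,8],[0,0,0,0,0,0,14],[0,0,0,0,0,0,14],[0,0,0,-0.02,0,0,14],[0,0,0,-0.05,0,0,14],[0,0,0,-0.098,0,0,14],[0,0,0,-0.098,0,0,14],[0,0,0,-0.098,0,0,14]]}'>/dev/null; python3 st.py
python3 - <<'E'
from h import *
# drum check: find slot in wrist image below/around, key may hide it -> save only
snap('wrist','w8')
o=robot.get_obs();R=o['orientation'];p=o['position']
for k,t in [("red",(.4624,.0683)),("green",(.4605,.0032)),("yellow",(.4583,-.0618))]:
    print(k,R.T@(np.array([*t,p[2]])-p))
E
```

```text
11.35 F [-0.2048  0.9926 -1.8272] M [-0.0179  0.0475 -0.0419] P [0.5377 0.3685 0.2046] yaw 171.99641671021342 gap 0.011807211186374213
red [ 0.0322 -0.3071  0.    ]
green [ 0.0251 -0.3718  0.    ]
yellow [ 0.0182 -0.4365  0.    ]
```

```bash
python3 - <<'E'
from h import *
for n in ["w6","w8"]:
    h=cv2.cvtColor(cv2.imread(f"pics/{n}.png"),cv2.COLOR_BGR2HSV)
    m=cv2.inRange(h,(0,150,40),(6,255,255))|cv2.inRange(h,(174,150,40),(180,255,255));m[:,:280]=0;m[:,360:]=0
    c=max(cv2.findContours(m,0,2)[0],key=cv2.contourArea);print(n,cv2.boundingRect(c),cv2.minAreaRect(c))
E
python3 shift.py '{"rows": [[0,0.003,-0.03,0,0,0,8],[0,0.007,-0.07,0,0,0,16],[0,0.011,-0.11,0,0,0,24],[0,0.015,-0.15,0,0,0,32],[0,0.02,-0.19,0,0,0,40],[0,0.024,-0.23,0,0,0,48],[0,0.028,-0.27,0,0,0,56],[0,0.031,-0.295,0,0,0,64],[0,0.0324,-0.3072,0,0,0,72],[0,0.0324,-0.3072,0,0,0,80],[0,0.0324,-0.3072,0,0,0,83.8],[0,0.0324,-0.3072,0.03,0,0,83.8]]}'>/dev/null; python3 shift.py '{"rows": [[0,0,0,0.02,0,0,0],[0,0,0,0.03,0,0,0],[0,0,0,0.03,0,0,0]]}'>/dev/null; python3 st.py
```

```text
w6 (304, 211, 31, 115) ((319.0, 268.0), (114.0, 30.0), 90.0)
w8 (303, 211, 32, 115) ((318.2280578613281, 268.0619812011719), (114.09427642822266, 30.270172119140625), 89.25594329833984)
12.9 F [-0.2165  0.4494 -0.1642] M [-0.0394  0.0132 -0.0234] P [0.4609 0.068  0.1413] yaw 88.19939547603431 gap 0.011724551170119413
```

```bash
python3 shift.py '{"rows": [[0,0,0,0.01,0,0,0],[0,0,0,0.02,0,0,0],[0,0,0,0.035,0,0,0],[0,0,0,0.035,0,0,0]]}'>/dev/null; python3 st.py;  python3 shift.py '{"rows": [[0,0,0,0.015,0,0,0],[0,0,0,0.028,0,0,0],[0,0,0,0.032,0,0,0],[0,0,0,0.032,0,0,0]]}'>/dev/null; python3 st.py
```

```text
13.3 F [ 0.1138  0.1805 -0.5883] M [ 0.032   0.0686 -0.0239] P [0.4612 0.068  0.1066] yaw 88.19769310098127 gap 0.011684774485901142
13.7 F [ 0.4624  0.2946 -1.0233] M [ 0.0187 -0.0516 -0.0276] P [0.4622 0.0681 0.0762] yaw 88.1909465809041 gap 0.012103501161520789
```

```bash
python3 shift.py '{"rows": [[0.03,0,0,0.002,0,0,0],[0.03,0,0,0.002,0,0,0],[0.03,0,0,0,0,0,0],[0.03,0,0,-0.03,0,0,0],[0.03,0,0,-0.055,0,0,0],[0.03,-0.03,0,-0.055,0,0,0],[0.03,-0.065,0,-0.055,0,0,0],[0.03,-0.065,0,-0.055,0,0,0],[0.03,-0.065,0,-0.055,0,0,0]]}'; python3 -c "
from h import *
s=snap('wrist','w9')['image'];cv2.imwrite('pics/c9.png',s)"
```

```text
clock: 14.6
position: [0.4603, 0.0029, 0.1317]
orientation: [[0.033, 0.999, 0.001], [0.999, -0.033, 0.0], [0.0, 0.001, -1.0]]
wrist_force: [0.3, 0.3, 0.0]
finger_gap: 0.0302
grasp_force: 0.0
```

View pics/c9.png

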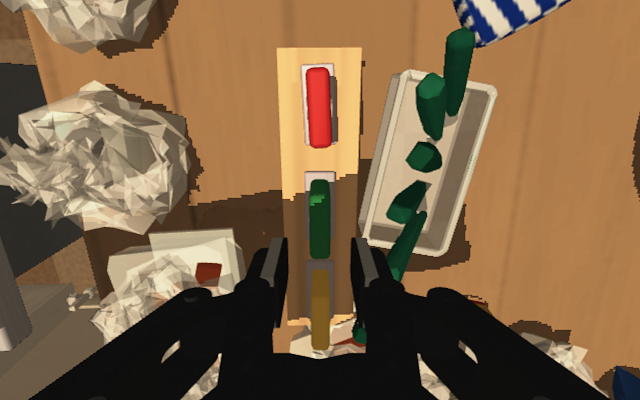

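Red stands upright in its slot at (319,107), and green (320,218) is centred between the fingers. One green handle near (365,325) passes close to the right finger, so I'll go down and watch the force.

```bash
python3 shift.py '{"rows": [[0.03,0,0,0.02,0,0,0],[0.03,0,0,0.035,0,0,0],[0.03,0,0,0.035,0,0,0]]}'>/dev/null; python3 st.py; python3 shift.py '{"rows": [[0.03,0,0,0.012,0,0,0],[0.03,0,0,0.022,0,0,0],[0.03,0,0,0.022,0,0,0],[0,0,0,0.022,0,0,0],[0,0,0,0.022,0,0,0],[0,0,0,0.022,0,0,0]]}'>/dev/null; python3 st.py
```

```text
14.95 F [-0.4454 -0.1884  0.5229] M [-0.081  -0.0007 -0.0477] P [0.4589 0.0044 0.0947] yaw 88.30398090483254 gap 0.02945053043462386
15.55 F [-0.4882 -0.0219 -0.7895] M [ 0.0296 -0.0029  0.0157] P [0.4605 0.0033 0.0747] yaw 88.19140311648637 gap 0.01193203937073643
```

```bash
python3 shift.py '{"rows": [[0,0,0,-0.03,0,0,0],[0,0,0,-0.08,0,0,0],[0,0,0,-0.13,0,0,0],[0,0.04,0.007,-0.13,0,0,-8],[0,0.08,0.014,-0.13,0,0,-16],[0,0.13,0.023,-0.13,0,0,-24],[0,0.18,0.032,-0.13,0,0,-32],[0,0.23,0.041,-0.13,0,0,-40],[0,0.28,0.05,-0.13,0,0,-48],[0,0.33,0.059,-0.13,0,0,-56],[0,0.36,0.064,-0.13,0,0,-64],[0,0.3676,0.0653,-0.13,0,0,-72]]}'>/dev/null; python3 shift.py '{"rows": [[0,0,0,0,0,0,-8],[0,0,0,0,0,0,-11.8],[0,0,0,0.02,0,0,-11.8],[0,0,0,0.04,0,0,-11.8],[0,0,0,0.04,0,0,-11.8],[0,0,0,0.04,0,0,-11.8]]}' >/dev/null; python3 st.py
```

```text
17.35 F [-0.6398  0.7432 -0.1504] M [-0.0071 -0.0057  0.007 ] P [0.5371 0.3685 0.1646] yaw 171.9897736292039 gap 0.011851880201579852
```

```bash
python3 shift.py '{"rows": [[0,0,0,0.012,0,0,0],[0,0,0,0.024,0,0,0],[0,0,0,0.03,0,0,0],[0,0,0,0.03,0,0,0]]}' >/dev/null; python3 st.py; python3 shift.py '{"rows": [[0,0,0,0.014,0,0,0],[0,0,0,0.024,0,0,0],[0,0,0,0.0275,0,0,0],[0,0,0,0.0275,0,0,0]]}' >/dev/null; python3 st.py; python3 shift.py '{"rows": [[0,0,0,0,0,0,6],[0,0,0,0,0,0,12],[0,0,0,0,0,0,18],[0,0,0,0,0,0,24],[0,0,0,0,0,0,26],[0,0,0,0,0,0,26]]}'>/dev/null; python3 st.py;python3 shift.py '{"rows": [[0,0,0,0,0,0,4],[0,0,0,0,0,0,7],[0,0,0,0,0,0,7]]}'>/dev/null; python3 st.py
```

```text
17.75 F [-0.2519 -0.722  -0.168 ] M [ 0.0088  0.034  -0.0054] P [0.5365 0.3682 0.1328] yaw 171.99782137564975 gap 0.011556877253411613
18.15 F [-0.7741 -1.231   1.1375] M [-0.278   0.1763 -0.046 ] P [0.5369 0.3688 0.1066] yaw 172.00944854114627 gap 0.011719872936284332
18.75 F [-3.0634 -2.4249  2.3961] M [-0.5365  0.4208  0.0746] P [0.5368 0.3685 0.1065] yaw 145.98157211551086 gap 0.011684650978014438
19.05 F [-1.9358 -1.5242  0.6988] M [-0.4661  0.4473  0.0805] P [0.5368 0.3686 0.1066] yaw 139.03195532308644 gap 0.011725909443146502
```

```bash
python3 shift.py '{"rows": [[0,0,0,0,0,0,4],[0,0,0,0,0,0,7],[0,0,0,0,0,0,7]]}'>/dev/null; python3 st.py;python3 shift.py '{"rows": [[0,0,0,0,0,0,4],[0,0,0,0,0,0,7],[0,0,0,0,0,0,7]]}'>/dev/null; python3 st.py
```

```text
19.35 F [-1.2137 -1.1216  0.4016] M [-0.4076  0.3877  0.0544] P [0.5369 0.3687 0.1066] yaw 132.09088845148372 gap 0.011760617059067871
19.65 F [-1.7173 -1.0182  0.4354] M [-0.3176  0.4122  0.0225] P [0.5369 0.3687 0.1066] yaw 125.12599298341148 gap 0.01203283124003616
```

```bash
python3 shift.py '{"rows": [[0,0,0,0,0,0,4],[0,0,0,0,0,0,7],[0,0,0,0,0,0,7]]}'>/dev/null; python3 st.py;python3 shift.py '{"rows": [[0,0,0,0,0,0,4],[0,0,0,0,0,0,7],[0,0,0,0,0,0,7]]}'>/dev/null; python3 st.py
```

```text
19.95 F [-0.9156 -1.0317 -0.1348] M [-0.1109  0.3288  0.0262] P [0.5369 0.3688 0.1066] yaw 118.15177747589745 gap 0.011773877873560943
20.25 F [-0.4332 -0.1921 -1.5085] M [-0.0014  0.2608  0.0915] P [0.537  0.3689 0.1066] yaw 111.16570259704199 gap 0.01174705404618551
```

Torque is flat at about 0.1 past 1.06 rad, so green is the right key. Turning on to the stop.

```bash
python3 shift.py '{"rows": [[0,0,0,0.001,0,0,7],[0,0,0,0.001,0,0,14],[0,0,0,0.001,0,0,21],[0,0,0,0.001,0,0,27],[0,0,0,0.001,0,0,27]]}'>/dev/null; python3 st.py;python3 shift.py '{"rows": [[0,0,0,0,0,0,4],[0,0,0,0,0,0,6],[0,0,0,0,0,0,6],[0,0,0,0,0,0,6]]}'>/dev/null; python3 st.py
```

```text
20.75 F [-0.0935  1.3319  3.7367] M [0.0861 0.1866 0.0125] P [0.5375 0.3693 0.1066] yaw 84.12606568991379 gap 0.011414642538437755
21.15 F [0.9311 1.7283 5.2337] M [ 0.2648 -0.0734  0.152 ] P [0.5376 0.3693 0.1065] yaw 78.25894250746508 gap 0.011969851703428165
```

```bash
python3 shift.py '{"rows": [[0,0,0,0,0,0,3],[0,0,0,0,0,0,3]]}'>/dev/null; python3 st.py
```

```text
21.35 F [0.3307 1.9892 5.5621] M [ 0.2726 -0.1034  0.6351] P [0.5376 0.3693 0.1065] yaw 75.17886701228741 gap 0.011644246207344994
```

At the stop. Unload, release, lift and close the fingers for the lid push.

```bash
python3 shift.py '{"rows": [[0,0,0,0,0,0,-3],[0,0,0,0,0,0,-3],[0.03,0,0,0,0,0,-3],[0.03,0,0,0,0,0,-3],[0.03,0,0,-0.03,0,0,-3],[0.03,0,0,-0.075,0,0,-3],[0.0,0,0,-0.075,0,0,-6.8],[0.0,0,0,-0.075,0,0,-6.8],[0.0,0,0,-0.075,0,0,-6.8]]}'>/dev/null; python3 st.py; python3 -c "
from h import *
s=snap('wrist','w10')['image'];cv2.imwrite('pics/c10.png',s)"
```

```text
22.25 F [-0.6318  0.1095 -0.481 ] M [ 0.0597 -0.0168 -0.0474] P [0.5365 0.368  0.1795] yaw 81.72864857382277 gap -5.275218688711643e-05
```

View pics/c10.png

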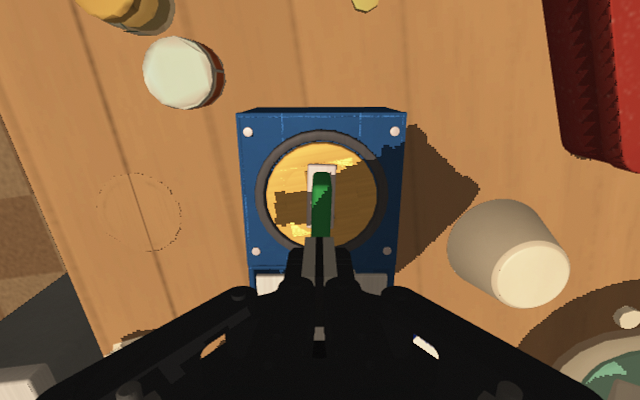

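The green key stands upright in the turned drum at (320,205), lying along the box. Now I'll move between lock and rib and lower.

```bash
python3 shift.py '{"rows": [[0,-0.04,0,0,0,0,0],[0,-0.08,0,0,0,0,0],[0,-0.098,0,0,0,0,0],[0,-0.098,0,0.03,0,0,0],[0,-0.098,0,0.06,0,0,0],[0,-0.098,0,0.08,0,0,0],[0,-0.098,0,0.08,0,0,0]]}'>/dev/null; python3 st.py; python3 shift.py '{"rows": [[0,-0.01,0,0,0,0,0],[0,-0.02,0,0,0,0,0],[0,-0.03,0,0,0,0,0],[0,-0.03,0,0,0,0,0]]}'>/dev/null; python3 st.py
```

```text
23.0 F [ 0.1625  0.2407 -0.7744] M [-0.0258 -0.0051 -0.0433] P [0.5208 0.2707 0.097 ] yaw 81.78539955307507 gap 8.547419777220099e-05
23.4 F [0.7072 0.2847 0.55  ] M [-0.0605  0.0155 -0.0066] P [0.5194 0.24   0.1018] yaw 81.661652205662 gap 4.668496037869115e-05
```

```bash
python3 shift.py '{"rows": [[0,-0.015,0,0,0,0,0],[0,-0.03,0,0,0,0,0],[0,-0.03,0,0,0,0,0]]}'>/dev/null; python3 st.py;  python3 - <<'E'
from h import *
s=snap("scene","s2");d=snap("side","d2")
a=cv2.imread("pics/s0.png");
u=np.array([.139,.99])
for t in (0,.02,.04,.05,.06,.07):
    X=np.array([.519,.2375])-u*t; print(t,"scene",proj(s,(*X,.101)),"side",proj(d,(*X,.101)))
for n in("s","d"):
    i0=cv2.imread(f"pics/{n}0.png");i1=cv2.imread(f"pics/{n}2.png")
    x0,y0,w,h=(205,125,70,80) if n=="s" else (340,130,90,80)
    for k,i in((0,i0),(1,i1)):
        g=cv2.inRange(cv2.cvtColor(i[y0:y0+h,x0:x0+w],cv2.COLOR_BGR2GRAY),0,40)
        nn,l,st,ce=cv2.connectedComponentsWithStats(g);print(n,k,[(st[j,:5]+[x0,y0,0,0,0]).tolist() for j in range(1,nn) if st[j,4]>25])
E
```

```text
23.7 F [ 0.7881  0.3323 -0.0277] M [ 0.0319 -0.05   -0.0341] P [0.5146 0.2091 0.101 ] yaw 81.62060477358249 gap 0.00014214266118982793
0 scene [248.6071 157.579 ] side [390.4618 160.3057]
0.02 scene [251.8636 161.2168] side [383.7639 161.6438]
0.04 scene [255.1812 164.9228] side [377.0184 162.9915]
0.05 scene [256.8635 166.8021] side [373.6276 163.6689]
0.06 scene [258.5617 168.6992] side [370.2247 164.3488]
0.07 scene [260.2761 170.6143] side [366.8096 165.0311]
s 0 [[240, 156, 20, 10, 89], [239, 172, 36, 26, 276]]
s 1 [[232, 125, 39, 38, 807], [225, 156, 13, 8, 56], [246, 163, 22, 12, 133], [264, 179, 11, 9, 31], [240, 183, 12, 15, 54]]
d 0 []
d 1 [[374, 130, 24, 31, 280], [369, 159, 12, 19, 102]]
```

The rib blob in the scene view moved from (250,161) to (257,169), about 45 mm open. Pushing to the end.

```bash
python3 shift.py '{"rows": [[0,-0.01,0,0,0,0,0],[0,-0.02,0,0,0,0,0],[0,-0.02,0,0,0,0,0]]}'>/dev/null; python3 st.py; python3 shift.py '{"rows": [[0,-0.004,0,0,0,0,0],[0,-0.008,0,0,0,0,0],[0,-0.008,0,0,0,0,0]]}'>/dev/null; python3 st.py
```

```text
24.1 F [-0.2832  0.0232 -0.5006] M [-0.0241 -0.0599 -0.0001] P [0.5115 0.1907 0.1007] yaw 81.71248936818512 gap 0.0003762374708437532
24.4 F [ 0.1611  1.0739 -0.1889] M [ 0.0193 -0.0279 -0.0042] P [0.5105 0.184  0.1007] yaw 81.77250832524612 gap 7.80115272571135e-06
```

```bash
python3 shift.py '{"rows": [[0,-0.004,0,0,0,0,0],[0,-0.004,0,0,0,0,0]]}'>/dev/null; python3 st.py; python3 shift.py '{"rows": [[0,-0.003,0,0,0,0,0],[0,-0.003,0,0,0,0,0]]}'>/dev/null; python3 st.py
```

```text
24.6 F [ 2.4807  5.0726 -2.9016] M [ 1.1388 -0.3036  0.0205] P [0.51   0.1819 0.1009] yaw 81.85377731492382 gap -0.00013120778406162763
24.8 F [ 4.5002 14.3003 -8.5204] M [ 3.1837 -0.9039  0.0522] P [0.51   0.1818 0.1011] yaw 81.965818325707 gap 0.00040700864106469015
```

The end stop is felt (15 N, TCP no longer advancing). Backing off and checking.

```bash
python3 shift.py '{"rows": [[0,0.015,0,0,0,0,0],[0,0.02,0,-0.02,0,0,0],[0,0.02,0,-0.07,0,0,0],[0,0.05,0,-0.12,0,0,0],[0,0.09,0,-0.15,0,0,0],[0,0.09,0,-0.15,0,0,0],[0,0.09,0,-0.15,0,0,0]]}'>/dev/null; python3 st.py
python3 - <<'E'
from h import *
w=snap("wrist","w11");h=cv2.cvtColor(w["image"],cv2.COLOR_BGR2HSV);s=w
u=np.array([.139,.99])
for t in (0,.06,.07): print(t,proj(w,(*(np.array([.519,.2375])-u*t),.101)))
print("keys expected",proj(w,(.5372,.369,.126)),[proj(w,(*p,.094)) for p in ((.4624,.068),(.4583,-.062))])
for nm,m in [("dark",cv2.inRange(h,(0,0,0),(180,255,45))),("green",cv2.inRange(h,(50,120,40),(75,255,255))),("red",cv2.inRange(h,(0,170,60),(5,255,255)))]:
    m[255:,200:440]=m[255:,200:440]
    n,l,st,ce=cv2.connectedComponentsWithStats(m);print(nm,[(st[j].tolist()) for j in range(1,n) if st[j,4]>80])
s=snap("scene","s3");g=cv2.inRange(cv2.cvtColor(s["image"],cv2.COLOR_BGR2GRAY),0,40)[125:205,205:285]
n,l,st,ce=cv2.connectedComponentsWithStats(g);print("scene",[((st[j]+[205,125,0,0,0]).tolist()) for j in range(1,n) if st[j,4]>25])
E
```

```text
25.5 F [-0.005  -0.1846 -1.7548] M [-0.0347  0.0244  0.0014] P [0.5224 0.2685 0.2516] yaw 81.94605729271399 gap -0.0003299130418093621
0 [320.3886 211.0679]
0.06 [320.3744 268.8213]
0.07 [320.3721 277.8236]
keys expected [320.2363  51.914 ] [array([290.73  , 358.6996]), array([305.105, 444.046])]
dark [[271, 3, 97, 75, 278], [616, 57, 24, 72, 1252], [262, 135, 23, 86, 1080], [341, 139, 43, 106, 1755], [0, 237, 602, 163, 45061]]
green [[313, 21, 16, 59, 872], [610, 241, 30, 30, 392]]
red [[542, 0, 18, 39, 278], [563, 0, 77, 45, 2854]]
scene [[225, 150, 32, 19, 167], [250, 168, 22, 13, 135], [239, 184, 11, 14, 52]]
```

The checks agree:
- **Lid:** the rib has moved (11,13) px in the scene view, against (11.7,13.0) expected for 70 mm.
- **Green key:** upright at the keyhole, (321,50) against (320,52) expected.
- **Arm:** clear of everything.

Handing in.

```bash
python3 -c "
from station import robot, ticket, snapshot
print(ticket.finish_job())"
```

```text
the job is handed in; nothing more can be done
None
```

I handed the job in at about 25.5 s with no verdict returned: green was the right key and is still in the lock, turned to its stop, the lid is open to its stop, red met the ward and is back upright in its slot, and yellow was never needed or touched.

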